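Load the card feeder and set its lever

ROBOT

A 6-joint arm with a two-finger parallel gripper is mounted at the origin on the work surface. World frame = base frame: x ahead of the robot, y to its left, z up, the work surface at z = 0. Lengths are in m, angles in rad, forces in N, time in s.
With the tool pointing down it reaches from about 0.4 to 0.925 m from the base axis. Payload 12.5 kg.
Tool frame: the origin (TCP) lies between the finger pads; the fingertips stand ctrl.finger_overhang ahead of it and the grasp point (between the pads) lies 2 mm behind it (ctrl.finger_overhang is the distance from the TCP to the fingertips, in m); z points along the fingers, y is the line along which they close (so a half turn about z gives the same grasp; the last joint's range is limited). The gripper opens to 95 mm and grips with 3 to 60 N. Pads are 20 mm wide; open, the fingers measure 119 mm over their backs; the gripper's body (75 mm by 180 mm) begins 59 mm behind the grasp point.
Start: joints at [-1.444, 0.491, 1.559, -0, 1.092, -0.106], TCP at [0.144, -0.608, 0.232] pointing down, gripper open.
Joint ranges: [-3.1, 3.1], [-0.84, 2.19], [0.05, 2.79], [-1.13, 4.28], [0.06, 2.93], [-2.69, 2.69]. Speed limits (rad/s): [2.22, 2.22, 2.79, 3.14, 3.14, 3.14].

INTERFACE

Orientations are given as a rotation vector (axis times angle).
In Python, from rig import ctrl gives the robot as it stands.
- The arm moves only by the tool jog_arm, never from a script. Its argument "motion" is a list of rows, each an object of numbers: "tx", "ty", "tz": the shift along the tool's x, y, z normalised to -1 to 1, where 1 is 50 cm; "roll": the turn about the tool's z normalised to -1 to 1, where 1 is 30 degrees. A call has 1 to 12 rows; each row is the pose to reach, as a shift and turn from the pose commanded when the call began, along the tool's axes at that moment; what a row does not reach only later rows make up. A row lasts 1/12 s, in which the tool goes at most 41.7 mm and 7.16 degrees, less where a joint would pass 70% of its speed; a pose out of reach is approached as far as the arm can. A call with a number of a shift or a turn outside -1 to 1 is refused whole. A call with a gripper value outside its range is refused whole. "jaw" is the closure, from -1 (fully open) to 1 (shut), set as the call begins (left out, the last holds). The fingers move at their own pace and stop on an object; "newtons" is the grip in N (left out, the last holds). Time passes only in rows, so rows that repeat a pose let the fingers close. It gives the time, the measured TCP pose, the force, the opening and the grip force at its end, in the units of the state.
- ctrl.state(): the state, without advancing time (a new reading comes with each control period).
- ctrl.camera(name): name is "scene" or "top"; returns a dict with "color" (420x560x3 uint8, red, green, blue), "range_z" (420x560 float32, m along the optical axis (not along the pixel's ray), 0 where there is no reading), "fov_y" (degrees; the focal length in pixels is half the picture's height over the tangent of half this angle, whatever the lens; pixels are square), "cx", "cy" (the principal point, pixels), "pose" (4x4, takes a point from camera to world coordinates). Camera axes: x right, y up, looking along -z (the intrinsics and any distortion apply to the point x, -y, -z); pixel columns grow to the right and rows downward; lengths in m; the calibration is good to about 2 mm. A picture is of the moment at which its call begins.
- ctrl.close_job(): hands the job in; it is judged then, once.
The state is a dict: "t": time; "qpos": joint angles; "joint_velocities": joint speeds; "effort": joint torques, N m; "tcp_pos": TCP position; "ee_rot": TCP orientation; "contact_force": force on the tool from outside, world axes, zero at the start; "wrist_torque": the same for the moment, N m; "grip_width": finger opening in m; "grip_force": force on a finger pad.
Only numpy, scipy, OpenCV 4.12 (cv2) and the standard library are available. Lean on these libraries where they do the work, as an engineer would, in place of code of your own. Each camera call takes 0.05 s, during which the arm holds its last target. There are 200 camera calls.

TASK

Load the blue-banded pile of cards into the feeder's yellow-walled magazine, lowering it in (not dropping it) until it lies flat on the magazine floor. Then swing the feeder's red-knobbed lever until its pointer lines up with the green clip on the scale. Do not shift the green clip, and leave the orange-banded pile, the tape roll and the cup where they are.

Things in the scene. Friction and masses are not known exactly. Their poses are not given: they have to be found in the camera images.
- blue_pile_center (a point): Centre (half-way up) of the pile of white cards with two blue bands and a blue square on top; loose, one rigid block of 0.25 to 0.5 kg that may be gripped anywhere on its long sides. 56 mm along its x, 120 mm along its y, 60 mm high along its z. It starts flat on the bench, in either of two places, the orange pile in the other.
- orange_pile_center (a point): Centre of the similar pile with orange bands (same size and axes). A bystander, not to be moved.
- magazine_floor (a point): Centre of the floor of the feeder's magazine: a fixed open-topped box with yellow walls. Floor 22 mm above the bench, z up. Inside 60 mm along x, 124 mm along y (2 mm of play on each side for the blue pile). Walls 5 mm thick, 30 mm above the floor; the long walls are cut down to 8 mm above the floor over their middle 72 mm, as finger room.
- feeder: The card feeder, fixed to the bench; position and yaw vary. Origin under its centre; axes parallel to the magazine's. Grey base 160 (x) by 345 (y) by 20 mm high; magazine floor centre at x 0, y -102.5 mm; white lever housing, top 45 mm above the bench, from y -27.5 to 172.5 mm.
- lever_pivot (a point): The lever's vertical hinge axis, at the housing's top face, 45 mm above the bench; 55 mm towards -x and 175 mm towards +y of magazine_floor, in that point's axes. Its x axis is the direction of lever angle 0.
- lever_knob (a point): Point to grip on the lever's upright red knob, 80 mm from the pivot, 34 mm above the housing's top. The knob, 24 mm in diameter, ends 18 mm above this point; the flat dark arm below it ends 9 mm above the housing. The x axis points along the lever, away from the pivot, and turns with it; the red pointer runs on to 105 mm from the pivot.
- clip (a point): Top centre of the green setting clip on the scale, 119 mm from the pivot, 10.5 mm above the housing's top, 12 mm wide along the arc and 18 mm radially. Its x axis points away from the pivot. It marks the angle wanted; it can be shifted if it is knocked, and must not be.
- feed_lever (a joint): Lever angle in rad, from -0.9 to 0.9: 0 when the lever lies along the x axis of lever_pivot, growing counter-clockwise seen from above. The lever is stiff (about 1.5 N at the knob) and stays where it is left.
- set_clip (a joint): Angle of the green clip in rad about the same pivot, same zero and sense as feed_lever: the lever points at the clip when both are equal. Between -0.1 and 0.75 at the start; the lever starts between -0.85 and -0.45.
- tape_roll_center (a point): Centre of a roll of brown tape lying flat, 100 mm in diameter, 48 mm high. A bystander.
- mug_center (a point): Centre (half-way up) of a black cup, 76 mm wide, 90 mm high. A bystander.

How it is judged:
By the outcome, as a careful person would: the job done as asked, in the order asked, and still so for the second after the job is handed in, with the robot touching nothing.
It also fails if it takes over 51 s, if anything falls off the work surface, if the arm or the gripper's body presses on something with over 40 N, if the wrist force passes 120 N, or if a joint passes its speed limit or range.

## Working session

There is one attempt and no reset: what is moved stays moved. The work goes in short steps, Python scripts to look and compute and a tool call to move; the robot and the scene stay as the last step left them, time stands still between calls to the robot, and variables do not carry over. Pictures are saved under pics/ and viewed, at most 10 in all, crops included, and the job is handed in when it is done.

Besides the shell and the picture viewer there is one more tool, called after "Emit:" as name(argument=value, ...), one argument or row to a line, values as JSON. jog_arm: Moves the arm, as the interface text tells. Scaled input: -1 to 1 covers 50 cm each way for a shift and 30 degrees each way for a turn. Its arguments: {"type":"object","properties":{"motion":{"type":"array"},"jaw":{"type":"number"},"newtons":{"type":"number"}},"required":["motion"]}

```bash
mkdir -p pics; ls; python3 - <<'E'
from rig import ctrl
import numpy as np, cv2
print(ctrl.finger_overhang, ctrl.state())
for n in ("top","scene"):
    c=ctrl.camera(n); cv2.imwrite(f"pics/{n}0.png",c["color"][:,:,::-1]); np.savez(f"{n}0.npz",**c)
    print({k:v for k,v in c.items() if k not in("color","range_z")})
E
```

```text
pics
0.017 {'t': 0.0, 'qpos': array([-1.44361591e+00,  4.91540824e-01,  1.55948251e+00,  1.52114149e-05,
        1.09169126e+00, -1.05602991e-01]), 'joint_velocities': array([-0.00147505, -0.00014389,  0.00287852,  0.00027344, -0.00054173,
        0.00090235]), 'effort': array([-3.87505206e-03, -6.12644005e+01, -2.58185059e+01,  6.92140684e-02,
        4.82210715e-02, -1.23143391e-04]), 'tcp_pos': array([ 0.14417238, -0.60789842,  0.23106199]), 'ee_rot': array([-3.11922389e+00, -3.64689046e-01, -2.18254025e-06]), 'contact_force': array([-0.35471148,  0.24448168, -0.40635202]), 'wrist_torque': array([-0.07157704, -0.02530687,  0.03291274]), 'grip_force': 0.0, 'grip_width': 0.09493257682819166}
{'fov_y': 49.90193572720685, 'cx': 280.93896680790044, 'cy': 212.7954209637766, 'pose': array([[-0.00642799,  0.98392097, -0.17848869,  0.4119799 ],
       [-0.99994377, -0.00782999, -0.0071515 , -0.01383569],
       [-0.00843407,  0.17843268,  0.98391597,  1.07958955],
       [ 0.        ,  0.        ,  0.        ,  1.        ]])}
{'fov_y': 52.78534488775243, 'cx': 279.0894175680851, 'cy': 211.29801013601548, 'pose': array([[-0.36253816, -0.54498002,  0.75601776,  1.29811279],
       [ 0.93181074, -0.22690825,  0.28326912,  0.21995111],
       [ 0.01717066,  0.80716134,  0.59008114,  0.59139578],
       [ 0.        ,  0.        ,  0.        ,  1.        ]])}
```

View pics/top0.png

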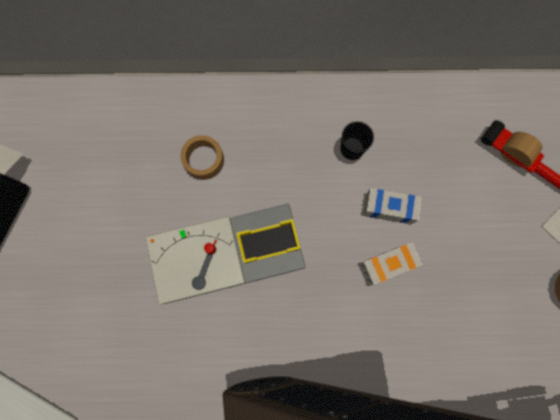

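View pics/scene0.png

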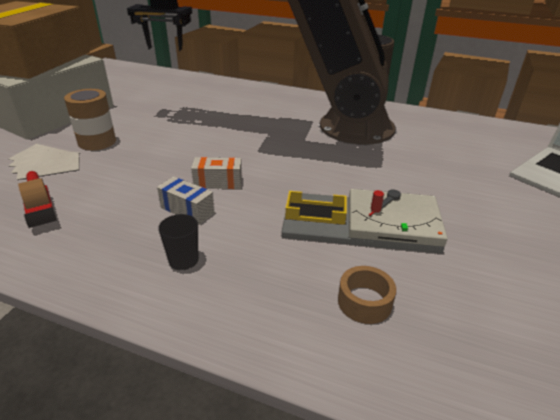

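The top view shows the blue pile at (394,205), orange pile (392,263), magazine (268,241), lever pivot (198,283), knob (209,248), clip (183,234), roll (202,157) and cup (356,140). The scene view agrees with it.

```bash
cat > h.py <<'E'
import numpy as np, cv2
def world(c):
    H,W=c["range_z"].shape; f=H/2/np.tan(np.radians(float(c["fov_y"]))/2)
    v,u=np.mgrid[:H,:W].astype(float); d=c["range_z"].astype(float)
    P=np.stack([(u-c["cx"])/f*d,-(v-c["cy"])/f*d,-d],-1)
    return P@c["pose"][:3,:3].T+c["pose"][:3,3]
def rect(P):   # centre, long-axis angle (deg), sizes, mm
    r=cv2.boxPoints(cv2.minAreaRect((P[:,:2]*1000).astype(np.float32)))
    e=[r[1]-r[0],r[2]-r[1]]; l=max(e,key=np.linalg.norm)
    return r.mean(0).round(1),round(float(np.degrees(np.arctan2(l[1],l[0]))%180),1),[round(float(np.linalg.norm(x)),1) for x in e]
def hsv(c): return cv2.cvtColor(c["color"],cv2.COLOR_RGB2HSV).astype(int)
def big(m):
    n,l,s,_=cv2.connectedComponentsWithStats(m.astype(np.uint8)); return l==1+np.argmax(s[1:,4])
E
python3 - <<'E'
from h import *
for n in("top","scene"):
    c=dict(np.load(f"{n}0.npz")); P=world(c); h=hsv(c); x,y,z=np.moveaxis(P,-1,0); H,S,V=np.moveaxis(h,-1,0)
    box=(x>.3)&(x<.9)&(abs(y)<.6)
    print(n,"bench z",np.median(z[box]))
    def rep(name,m): 
        m=big(m&box); p=P[m]; print(name,m.sum(),rect(p),"med",(np.median(p,0)*1000).round(1))
    top=(z>.05)&(z<.07)
    uv=np.indices(z.shape)
    blue=(H>100)&(H<125)&(S>120); org=(H>5)&(H<18)&(S>180)&(V>150)
    yc=np.median(P[big(blue&top)],0); 
    rep("blue top",top&(np.hypot(x-yc[0],y-yc[1])<.08))
    rep("bluesq/bands",blue&top)
    oc=np.median(P[big(org&top)],0); rep("orange top",top&(np.hypot(x-oc[0],y-oc[1])<.08))
    yel=(H>22)&(H<34)&(S>150)
    rep("yellow",yel&(z>.045)); rep("yellow all",yel)
    rep("housing",(z>.038)&(z<.051)&(S<70)&(V>110))
    rep("clip",(H>50)&(H<75)&(S>130))
    rep("knob",((H<6)|(H>174))&(S>150)&(z>.085)); rep("red",((H<6)|(H>174))&(S>150))
    rep("tape",(z>.043)&(z<.053)&(H>5)&(H<20)&(S>90)); rep("cup",(z>.08)&(z<.1)&(V<60))
E
```

```text
top bench z 0.0003493053174161709
blue top 1091 (array([ 615.9, -275.1], dtype=float32), 78.6, [57.5, 103.0]) med [ 614.9 -275.4   59.7]
bluesq/bands 129 (array([ 609. , -302.5], dtype=float32), 170.1, [54.7, 12.7]) med [ 607.9 -302.2   60.1]
orange top 1355 (array([ 481.3, -256.3], dtype=float32), 111.4, [120.4, 56.6]) med [ 480.6 -255.2   60. ]
yellow 113 (array([546.9, -25.3], dtype=float32), 13.4, [30.6, 68.4]) med [546.2 -34.   52. ]
yellow all 539 (array([489.5,  13.4], dtype=float32), 13.8, [133.0, 163.5]) med [534.5  26.8  33.8]
housing 5496 (array([494.1, 195. ], dtype=float32), 103.8, [200.4, 160.3]) med [492.2 200.6  45.1]
clip 34 (array([480.8, 108.3], dtype=float32), 57.6, [14.6, 280.1]) med [550.  219.3  55.3]
knob 78 (array([514.8, 151.6], dtype=float32), 125.3, [19.9, 18.7]) med [513.5 151.1  96.6]
red 345 (array([ 564.7, -317.3], dtype=float32), 126.5, [669.6, 115.8]) med [ 768.  -544.3   34.4]
tape 544 (array([740.7, 183.7], dtype=float32), 89.7, [96.3, 96.4]) med [740.8 182.9  47.6]
cup 179 (array([ 767.7, -182.4], dtype=float32), 139.3, [71.8, 70.3]) med [ 757.8 -
[... 416 characters left out ...]
, [29.2, 69.3]) med [566.9 -30.   49.1]
yellow all 848 (array([536.2,  23.6], dtype=float32), 104.1, [132.4, 75.0]) med [553.9  32.8  31.2]
housing 3316 (array([495.5, 193.9], dtype=float32), 102.8, [200.3, 162.5]) med [511.2 206.1  42.4]
clip 40 (array([554.9, 220. ], dtype=float32), 21.2, [10.4, 18.2]) med [557.2 219.9  52.4]
knob 69 (array([519.4, 153.5], dtype=float32), 35.9, [19.0, 19.2]) med [523.2 152.8  93.5]
red 191 (array([523.3, 149.8], dtype=float32), 133.4, [30.4, 21.1]) med [525.5 152.8  77.5]
tape 837 (array([745.2, 183.4], dtype=float32), 23.3, [96.8, 98.3]) med [752.  184.6  45.6]
cup 348 (array([ 771.1, -182.6], dtype=float32), 58.3, [73.3, 73.9]) med [ 774.6 -182.9   85.7]
```

```bash
cat >> h.py <<'E'
from scipy.spatial.transform import Rotation as Rn
def go(s,p,yaw):  # normalised tool shift and roll to reach p (m), tool-x heading yaw (deg)
    R=Rn.from_rotvec(s["ee_rot"]).as_matrix(); d=R.T@(np.array(p)-s["tcp_pos"])/.5
    y0=np.degrees(np.arctan2(R[1,0],R[0,0])); return d.round(4), "roll",round(-((yaw-y0+180)%360-180)/30,3),"yaw now",round(y0,2)
E
python3 - <<'E'
from h import *
from rig import ctrl
for n in("top","scene"):
    c=dict(np.load(f"{n}0.npz")); P=world(c); h=hsv(c); x,y,z=np.moveaxis(P,-1,0); H,S,V=np.moveaxis(h,-1,0)
    b=0 if n=="top" else -.002
    m=big((abs(z-.06-b)<.006)&(np.hypot(x-.616,y+.277)<.085)); p=P[m]; print(n,"blue",rect(p),(p.mean(0)*1000).round(1))
    yel=(H>20)&(H<36)&(S>120)&(np.hypot(x-.536,y-.024)<.1); p=P[yel&(z>.04)]; print("yellow top",yel.sum(),rect(p)); print("yellow any",rect(P[yel]))
print(go(ctrl.state(),[.615,-.277,.15],78.5))
E
```

```text
top blue (array([ 617.4, -266.4], dtype=float32), 79.3, [57.4, 120.9]) [ 616.9 -265.8   59.7]
yellow top 644 (array([535.4,  24.9], dtype=float32), 103.8, [133.8, 69.8])
yellow any (array([535.7,  23. ], dtype=float32), 104.1, [137.6, 70.6])
scene blue (array([ 618. , -267.1], dtype=float32), 78.3, [59.8, 123.9]) [ 621.3 -263.4   57.6]
yellow top 1049 (array([535.8,  23.5], dtype=float32), 103.7, [132.9, 74.5])
yellow any (array([524. ,  19.8], dtype=float32), 109.5, [137.4, 112.9])
(array([ 1.0689, -0.4266,  0.1628]), 'roll', np.float64(-2.172), 'yaw now', np.float64(13.34))
```

Emit:
jog_arm(
  motion=[
    {"tx": 0.8, "ty": -0.34, "tz": 0.0, "roll": -1},
    {"tx": 0.8, "ty": -0.34, "tz": 0.0, "roll": -1},
    {"tx": 0.8, "ty": -0.34, "tz": 0.0, "roll": -1},
    {"tx": 0.8, "ty": -0.34, "tz": 0.0, "roll": -1},
    {"tx": 0.8, "ty": -0.34, "tz": 0.0, "roll": -1},
    {"tx": 0.8, "ty": -0.34, "tz": 0.0, "roll": -1},
    {"tx": 0.8, "ty": -0.34, "tz": 0.0, "roll": -1},
    {"tx": 0.8, "ty": -0.34, "tz": 0.0, "roll": -1},
    {"tx": 0.8, "ty": -0.34, "tz": 0.0, "roll": -1},
    {"tx": 0.8, "ty": -0.34, "tz": 0.0, "roll": -1},
    {"tx": 0.8, "ty": -0.34, "tz": 0.0, "roll": -1},
    {"tx": 0.8, "ty": -0.34, "tz": 0.0, "roll": -1},
  ],
  jaw=-1,
)

```text
t: 1.1
tcp_pos: [0.4968, -0.3478, 0.2312]
ee_rot: [-2.917, -1.166, -0.0]
contact_force: [-1.1, -0.4, -0.5]
grip_width: 0.095
grip_force: 0.0
```

```bash
python3 - <<'E'
from h import *
from rig import ctrl
s=ctrl.state(); print(s["t"],s["tcp_pos"]); print(go(s,[.6175,-.2665,.15],79))
E
```

```text
1.1 [ 0.49680942 -0.34777238  0.23120493]
(array([0.2869, 0.0487, 0.1625]), 'roll', np.float64(-1.181), 'yaw now', np.float64(43.57))
```

Emit:
jog_arm(
  motion=[
    {"tx": 0.287, "ty": 0.049, "tz": 0.16, "roll": -1},
    {"tx": 0.287, "ty": 0.049, "tz": 0.16, "roll": -1},
    {"tx": 0.287, "ty": 0.049, "tz": 0.16, "roll": -1},
    {"tx": 0.287, "ty": 0.049, "tz": 0.16, "roll": -1},
    {"tx": 0.287, "ty": 0.049, "tz": 0.16, "roll": -1},
    {"tx": 0.287, "ty": 0.049, "tz": 0.16, "roll": -1},
    {"tx": 0.287, "ty": 0.049, "tz": 0.16, "roll": -1},
  ],
)

```text
t: 1.68
tcp_pos: [0.6147, -0.2705, 0.1515]
ee_rot: [-2.521, -1.873, 0.001]
contact_force: [-0.3, -0.0, 0.5]
grip_width: 0.0951
grip_force: 0.0
```

```bash
python3 - <<'E'
from h import *
from rig import ctrl
s=ctrl.state(); print(s["t"],s["tcp_pos"]); print(go(s,[.6175,-.2665,.036],79))
E
```

```text
1.6833 [ 0.61470741 -0.27054592  0.15153761]
(array([0.0094, 0.0032, 0.2311]), 'roll', np.float64(-0.192), 'yaw now', np.float64(73.23))
```

Emit:
jog_arm(
  motion=[
    {"tz": 0.08, "roll": -0.18},
    {"tz": 0.08, "roll": -0.18},
    {"tz": 0.08, "roll": -0.18},
    {"tz": 0.08, "roll": -0.18},
    {"tz": 0.08, "roll": -0.18},
  ],
)

```text
invalid input at $.motion[0]: expected keys tx, ty, tz, roll
```

```bash
python3 - <<'E'
from h import *
from rig import ctrl
s=ctrl.state(); print(s["t"],s["tcp_pos"]); print(go(s,[.6175,-.2665,.036],79))
E
```

```text
1.6833 [ 0.61470741 -0.27054592  0.15153761]
(array([0.0094, 0.0032, 0.2311]), 'roll', np.float64(-0.192), 'yaw now', np.float64(73.23))
```

Emit:
jog_arm(
  motion=[
    {"tx": 0, "ty": 0, "tz": 0.08, "roll": -0.18},
    {"tx": 0, "ty": 0, "tz": 0.08, "roll": -0.18},
    {"tx": 0, "ty": 0, "tz": 0.08, "roll": -0.18},
    {"tx": 0, "ty": 0, "tz": 0.08, "roll": -0.18},
    {"tx": 0, "ty": 0, "tz": 0.08, "roll": -0.18},
  ],
)

```text
t: 2.1
tcp_pos: [0.6156, -0.2707, 0.1137]
ee_rot: [2.43, 1.988, 0.001]
contact_force: [0.4, -0.3, 0.8]
grip_width: 0.0954
grip_force: 0.0
```

```bash
python3 - <<'E'
from h import *
from rig import ctrl
s=ctrl.state(); print(s["t"],s["tcp_pos"]); print(go(s,[.6175,-.2665,.036],79))
E
```

```text
2.1 [ 0.61561128 -0.27071413  0.11369798]
(array([0.0091, 0.0017, 0.1554]), 'roll', np.float64(-0.014), 'yaw now', np.float64(78.57))
```

Emit:
jog_arm(
  motion=[
    {"tx": 0.009, "ty": 0.002, "tz": 0.03, "roll": -0.014},
    {"tx": 0.009, "ty": 0.002, "tz": 0.07, "roll": -0.014},
    {"tx": 0.009, "ty": 0.002, "tz": 0.11, "roll": -0.014},
    {"tx": 0.009, "ty": 0.002, "tz": 0.14, "roll": -0.014},
    {"tx": 0.009, "ty": 0.002, "tz": 0.155, "roll": -0.014},
    {"tx": 0.009, "ty": 0.002, "tz": 0.155, "roll": -0.014},
    {"tx": 0.009, "ty": 0.002, "tz": 0.155, "roll": -0.014},
  ],
)

```text
t: 2.68
tcp_pos: [0.6176, -0.2659, 0.0352]
ee_rot: [2.421, 2.0, 0.001]
contact_force: [0.3, -0.3, 0.3]
grip_width: 0.0946
grip_force: 0.0
```

Emit:
jog_arm(
  motion=[
    {"tx": 0, "ty": 0, "tz": 0, "roll": 0},
    {"tx": 0, "ty": 0, "tz": 0, "roll": 0},
    {"tx": 0, "ty": 0, "tz": 0, "roll": 0},
    {"tx": 0, "ty": 0, "tz": 0, "roll": 0},
    {"tx": 0, "ty": 0, "tz": 0, "roll": 0},
    {"tx": 0, "ty": 0, "tz": 0, "roll": 0},
    {"tx": 0, "ty": 0, "tz": 0, "roll": 0},
    {"tx": 0, "ty": 0, "tz": 0, "roll": 0},
    {"tx": 0, "ty": 0, "tz": 0, "roll": 0},
    {"tx": 0, "ty": 0, "tz": 0, "roll": 0},
  ],
  jaw=1,
  newtons=25,
)

```text
t: 3.52
tcp_pos: [0.6174, -0.2657, 0.0343]
ee_rot: [2.421, 2.001, 0.0]
contact_force: [1.5, -0.7, 1.5]
grip_width: 0.0557
grip_force: 25.0
```

Emit:
jog_arm(
  motion=[
    {"tx": 0, "ty": 0, "tz": -0.03, "roll": 0},
    {"tx": 0, "ty": 0, "tz": -0.08, "roll": 0},
    {"tx": 0, "ty": 0, "tz": -0.14, "roll": 0},
    {"tx": 0, "ty": 0, "tz": -0.2, "roll": 0},
    {"tx": 0, "ty": 0, "tz": -0.24, "roll": 0},
    {"tx": 0, "ty": 0, "tz": -0.24, "roll": 0},
    {"tx": 0, "ty": 0, "tz": -0.24, "roll": 0},
  ],
)

```text
t: 4.1
tcp_pos: [0.617, -0.2655, 0.1538]
ee_rot: [2.421, 2.001, 0.0]
contact_force: [0.3, -0.5, -4.8]
grip_width: 0.0559
grip_force: 25.0
```

```bash
python3 - <<'E'
from h import *
from rig import ctrl
s=ctrl.state(); print(s["t"],s["tcp_pos"],s["grip_width"]); print(go(s,[.5355,.0245,.15],103.8))
E
```

```text
4.1 [ 0.61701774 -0.26546942  0.15384396] 0.0559060181751334
(array([ 0.5389, -0.2692,  0.0075]), 'roll', np.float64(-0.821), 'yaw now', np.float64(79.16))
```

Emit:
jog_arm(
  motion=[
    {"tx": 0.03, "ty": -0.015, "tz": 0, "roll": -0.05},
    {"tx": 0.09, "ty": -0.045, "tz": 0, "roll": -0.15},
    {"tx": 0.16, "ty": -0.08, "tz": 0, "roll": -0.25},
    {"tx": 0.23, "ty": -0.115, "tz": 0, "roll": -0.35},
    {"tx": 0.3, "ty": -0.15, "tz": 0, "roll": -0.47},
    {"tx": 0.37, "ty": -0.185, "tz": 0, "roll": -0.58},
    {"tx": 0.43, "ty": -0.215, "tz": 0, "roll": -0.68},
    {"tx": 0.49, "ty": -0.245, "tz": 0, "roll": -0.76},
    {"tx": 0.525, "ty": -0.262, "tz": 0, "roll": -0.81},
    {"tx": 0.539, "ty": -0.269, "tz": 0, "roll": -0.821},
    {"tx": 0.539, "ty": -0.269, "tz": 0, "roll": -0.821},
    {"tx": 0.539, "ty": -0.269, "tz": 0, "roll": -0.821},
  ],
)

```text
t: 5.1
tcp_pos: [0.5357, 0.0241, 0.153]
ee_rot: [-1.938, -2.471, 0.002]
contact_force: [0.3, -0.7, -3.9]
grip_width: 0.0558
grip_force: 25.0
```

```bash
python3 - <<'E'
from h import *
from rig import ctrl
for n in ("top","scene"):
    c=ctrl.camera(n); np.savez(f"{n}1.npz",**c); 
    cv2.imwrite(f"pics/{n}1.png",cv2.resize(c["color"][120:320,200:400,::-1],None,fx=3,fy=3) if n=="scene" else cv2.resize(c["color"][150:350,150:350,::-1],None,fx=3,fy=3))
s=ctrl.state(); print(s["t"],s["tcp_pos"],s["grip_width"],s["contact_force"]); print(go(s,[.5355,.0245,.15],103.8))
c=dict(np.load("scene1.npz")); P=world(c); x,y,z=np.moveaxis(P,-1,0)
m=(np.hypot(x-.536,y-.024)<.1)&(z>.10)&(z<.19); 
print(m.sum(), np.histogram(z[m],20))
E
```

```text
5.2 [0.53605428 0.02330608 0.15345511] 0.055550820338445606 [ 0.29477964 -0.65399598 -5.14129024]
(array([ 0.0026, -0.0005,  0.0069]), 'roll', np.float64(-0.003), 'yaw now', np.float64(103.7))
1841 (array([ 51,  82,  98,  85,  72,  88,  85,  84,  89,  92,  97,  78,  96,
        92,  93,  90, 403,  30,  16,  20]), array([0.11543184, 0.1191182 , 0.12280456, 0.12649091, 0.13017727,
       0.13386363, 0.13754999, 0.14123635, 0.14492271, 0.14860906,
       0.15229542, 0.15598178, 0.15966814, 0.1633545 , 0.16704085,
       0.17072721, 0.17441357, 0.17809993, 0.18178629, 0.18547264,
       0.189159  ]))
```

View pics/scene1.png

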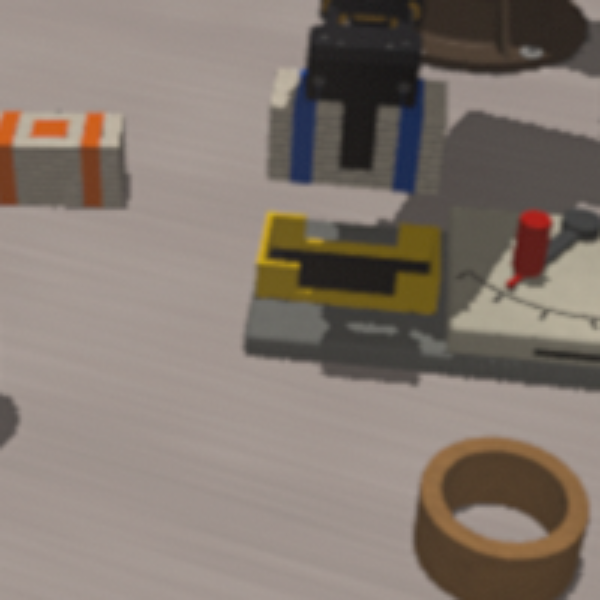

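The crop (3x, offset 200,120) shows the pile held level, just above and behind the magazine at crop (350,260). I'll check its position relative to the magazine in the same camera.

```bash
python3 - <<'E'
from h import *
from rig import ctrl
s=ctrl.state()
a=np.radians(103.75); yv=np.array([np.cos(a),np.sin(a)]); xv=np.array([yv[1],-yv[0]])
c0=dict(np.load("scene0.npz")); P0=world(c0); h=hsv(c0); x,y,z=np.moveaxis(P0,-1,0); H,S,V=np.moveaxis(h,-1,0)
yel=(H>20)&(H<36)&(S>120)&(np.hypot(x-.536,y-.024)<.11)&(z>.04)
q=(P0[yel][:,:2]-[.5355,.0243])*1000; print("mag y ext",np.percentile(q@yv,[0.5,99.5]),"x",np.percentile(q@xv,[.5,99.5]))
P=world(dict(np.load("scene1.npz"))); x,y,z=np.moveaxis(P,-1,0)
q=(P[...,:2]-[.5355,.0243])*1000; u=q@yv; w=q@xv
m=(z>.122)&(z<.168)&(abs(u)<80)&(w>15)&(w<40)
f=m&(abs(u)>15)&(abs(u)<54)
k=np.polyfit(u[f],w[f],1); print("front face w0",k[1],"n",f.sum(),"tilt deg",np.degrees(np.arctan(k[0])))
L=[];Rr=[]
for r in np.unique(np.where(m)[0]):
    v=u[r][m[r]&(abs(w[r]-np.polyval(k,u[r]))<5)]
    if len(v)>20: L.append(v.min());Rr.append(v.max())
print("pile y ends",np.median(L),np.median(Rr),"tcp",(s["tcp_pos"][:2]*1000-[535.5,24.3])@np.c_[xv,yv], "z top/bot", np.median(z[(z>.168)&(z<.182)&m.any()&(abs(u)<55)&(w<28)&(w>0)]))
E
```

```text
mag y ext [-66.93686843  65.33868766] x [-34.851355    37.38832443]
front face w0 27.520094190936074 n 731 tilt deg 0.10568750527839467
pile y ends -60.848980497411006 56.27851421723563 tcp [ 0.30215102 -1.0971764 ] z top/bot 0.17620785675955358
```

Emit:
jog_arm(
  motion=[
    {"tx": 0.004, "ty": 0, "tz": 0.03, "roll": 0},
    {"tx": 0.004, "ty": 0, "tz": 0.07, "roll": 0},
    {"tx": 0.004, "ty": 0, "tz": 0.1, "roll": 0},
    {"tx": 0.004, "ty": 0, "tz": 0.12, "roll": 0},
    {"tx": 0.004, "ty": 0, "tz": 0.122, "roll": 0},
    {"tx": 0.004, "ty": 0, "tz": 0.122, "roll": 0},
    {"tx": 0.004, "ty": 0, "tz": 0.122, "roll": 0},
  ],
)

```text
t: 5.78
tcp_pos: [0.5358, 0.0259, 0.0936]
ee_rot: [1.939, 2.471, 0.001]
contact_force: [-0.9, 0.2, -3.4]
grip_width: 0.0558
grip_force: 25.0
```

```bash
python3 - <<'E'
from h import *
from rig import ctrl
s=ctrl.state()
a=np.radians(103.75); yv=np.array([np.cos(a),np.sin(a)]); xv=np.array([yv[1],-yv[0]])
print(s["tcp_pos"],s["contact_force"],"tcp xy in feeder",(s["tcp_pos"][:2]*1000-[535.5,24.3])@np.c_[xv,yv],go(s,[.5355,.0245,.0903],103.75))
c=ctrl.camera("scene"); np.savez("scene2.npz",**c)
cv2.imwrite("pics/scene2.png",cv2.resize(c["color"][150:260,270:370,::-1],None,fx=5,fy=5,interpolation=cv2.INTER_CUBIC))
E
```

```text
[0.5358101  0.02593533 0.09363549] [-0.92912509  0.22759028 -3.36406062] tcp xy in feeder [0.68990593 1.51475994] (array([-0.0026, -0.0013,  0.0067]), 'roll', np.float64(0.0), 'yaw now', np.float64(103.75))
```

View pics/scene2.png

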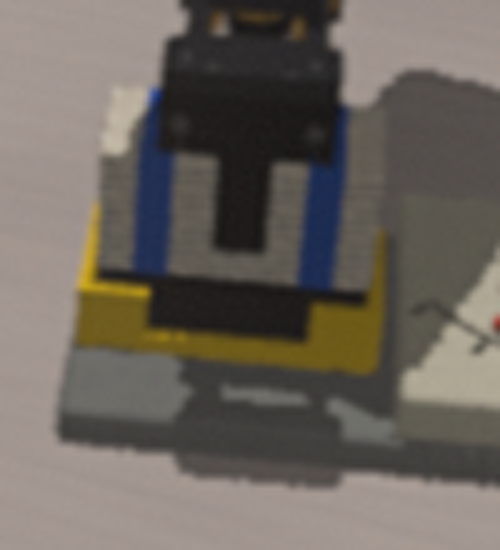

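The crop (5x) shows the pile's bottom just above the walls, with its ends (crop columns 98–372) within the magazine's (about 80–383). I'll enter slowly and watch the force.

Emit:
jog_arm(
  motion=[
    {"tx": -0.001, "ty": -0.001, "tz": 0.004, "roll": 0},
    {"tx": -0.001, "ty": -0.001, "tz": 0.008, "roll": 0},
    {"tx": -0.001, "ty": -0.001, "tz": 0.012, "roll": 0},
    {"tx": -0.001, "ty": -0.001, "tz": 0.016, "roll": 0},
    {"tx": -0.001, "ty": -0.001, "tz": 0.02, "roll": 0},
    {"tx": -0.001, "ty": -0.001, "tz": 0.024, "roll": 0},
    {"tx": -0.001, "ty": -0.001, "tz": 0.028, "roll": 0},
    {"tx": -0.001, "ty": -0.001, "tz": 0.028, "roll": 0},
  ],
)

```text
t: 6.5
tcp_pos: [0.5348, 0.0258, 0.0787]
ee_rot: [-1.938, -2.472, 0.001]
contact_force: [0.0, 0.6, -5.0]
grip_width: 0.0559
grip_force: 25.0
```

Emit:
jog_arm(
  motion=[
    {"tx": 0, "ty": 0, "tz": 0.005, "roll": 0},
    {"tx": 0, "ty": 0, "tz": 0.01, "roll": 0},
    {"tx": 0, "ty": 0, "tz": 0.015, "roll": 0},
    {"tx": 0, "ty": 0, "tz": 0.02, "roll": 0},
    {"tx": 0, "ty": 0, "tz": 0.025, "roll": 0},
    {"tx": 0, "ty": 0, "tz": 0.03, "roll": 0},
    {"tx": 0, "ty": 0, "tz": 0.035, "roll": 0},
    {"tx": 0, "ty": 0, "tz": 0.039, "roll": 0},
    {"tx": 0, "ty": 0, "tz": 0.039, "roll": 0},
    {"tx": 0, "ty": 0, "tz": 0.039, "roll": 0},
  ],
)

```text
t: 7.33
tcp_pos: [0.535, 0.0257, 0.0595]
ee_rot: [-1.939, -2.472, 0.0]
contact_force: [0.8, -0.0, -4.7]
grip_width: 0.0563
grip_force: 25.0
```

Emit:
jog_arm(
  motion=[
    {"tx": 0, "ty": 0, "tz": 0.002, "roll": 0},
    {"tx": 0, "ty": 0, "tz": 0.004, "roll": 0},
    {"tx": 0, "ty": 0, "tz": 0.006, "roll": 0},
    {"tx": 0, "ty": 0, "tz": 0.006, "roll": 0},
    {"tx": 0, "ty": 0, "tz": 0.006, "roll": 0},
  ],
)

```text
t: 7.75
tcp_pos: [0.535, 0.0257, 0.0566]
ee_rot: [1.939, 2.472, -0.0]
contact_force: [0.1, 0.3, -5.3]
grip_width: 0.056
grip_force: 25.0
```

Emit:
jog_arm(
  motion=[
    {"tx": 0, "ty": 0, "tz": 0.001, "roll": 0},
    {"tx": 0, "ty": 0, "tz": 0.002, "roll": 0},
    {"tx": 0, "ty": 0, "tz": 0.002, "roll": 0},
    {"tx": 0, "ty": 0, "tz": 0.002, "roll": 0},
  ],
)

```text
t: 8.08
tcp_pos: [0.5351, 0.0257, 0.0562]
ee_rot: [1.938, 2.472, 0.0]
contact_force: [-2.3, -0.2, 6.0]
grip_width: 0.0557
grip_force: 25.0
```

Contact is at the expected floor height: TCP 0.0562 against 0.0563 predicted. Release.

Emit:
jog_arm(
  motion=[
    {"tx": 0, "ty": 0, "tz": 0, "roll": 0},
    {"tx": 0, "ty": 0, "tz": 0, "roll": 0},
    {"tx": 0, "ty": 0, "tz": 0, "roll": 0},
    {"tx": 0, "ty": 0, "tz": 0, "roll": 0},
    {"tx": 0, "ty": 0, "tz": 0, "roll": 0},
    {"tx": 0, "ty": 0, "tz": 0, "roll": 0},
    {"tx": 0, "ty": 0, "tz": 0, "roll": 0},
  ],
  jaw=-1,
)

```text
t: 8.67
tcp_pos: [0.535, 0.0257, 0.0556]
ee_rot: [1.939, 2.472, -0.0]
contact_force: [-0.2, 0.1, -0.6]
grip_width: 0.0937
grip_force: 0.0
```

Emit:
jog_arm(
  motion=[
    {"tx": 0, "ty": 0, "tz": -0.02, "roll": 0},
    {"tx": 0, "ty": 0, "tz": -0.07, "roll": 0},
    {"tx": 0, "ty": 0, "tz": -0.14, "roll": 0},
    {"tx": 0, "ty": 0, "tz": -0.2, "roll": 0},
    {"tx": 0, "ty": 0, "tz": -0.24, "roll": 0},
    {"tx": 0, "ty": 0, "tz": -0.24, "roll": 0},
  ],
)

```text
t: 9.17
tcp_pos: [0.5364, 0.0257, 0.1803]
ee_rot: [1.935, 2.468, 0.006]
contact_force: [-0.6, 0.2, 0.9]
grip_width: 0.095
grip_force: 0.0
```

```bash
python3 - <<'E'
from h import *
from rig import ctrl
c=ctrl.camera("scene"); np.savez("scene3.npz",**c); P=world(c); x,y,z=np.moveaxis(P,-1,0); h=hsv(c); H,S,V=np.moveaxis(h,-1,0)
t=(np.hypot(x-.535,y-.025)<.075)&(z>.072)&(z<.09); p=P[big(t)]
A=np.c_[p[:,:2]-p[:,:2].mean(0),np.ones(len(p))]; k=np.linalg.lstsq(A,p[:,2],rcond=None)[0]
print("pile top z",p[:,2].mean(),"slopes",k[:2],rect(p))
s=ctrl.state(); print(s["t"],s["tcp_pos"],s["contact_force"])
# lever, feeder yaw from housing and pivot
piv=[]
for n in("top","scene"):
    c=dict(np.load(f"{n}0.npz")); P=world(c); x,y,z=np.moveaxis(P,-1,0); H,S,V=np.moveaxis(hsv(c),-1,0)
    near=(np.hypot(x-.494,y-.195)<.14)
    clip=P[near&(H>50)&(H<75)&(S>130)&(z>.045)]; red=near&((H<6)|(H>174))&(S>150); kn=P[red&(z>(.094 if n=="top" else .092))]; ptr=P[red&(z<.06)]
    a=np.radians(13.75); hc=np.array([494.1,195.0] if n=="top" else [495.5,193.9]); pv=hc-55*np.array([np.cos(a),np.sin(a)])
    for nm,q in(("clip",clip),("knob",kn),("ptr",ptr)):
        m=q[:,:2].mean(0)*1000; r=cv2.minAreaRect((q[:,:2]*1000).astype(np.float32)); r0=np.array(r[0])
        for e in (m,r0):
            d=e-pv; print(n,nm,len(q),e.round(1),"r",round(np.hypot(*d),1),"ang",round(np.arctan2(d[1],d[0])-a,3))
    print("pivot",pv)
E
```

```text
pile top z 0.07908207375252004 slopes [-0.04421726 -0.01104963] (array([536.1,  24.4], dtype=float32), 104.1, [119.9, 60.1])
9.2167 [0.53567082 0.0257171  0.17810642] [-0.20932058  1.73608642 -0.79280007]
top clip 33 [550.7 219.5] r 116.3 ang 0.089
top clip 33 [551.5 220.1] r 117.2 ang 0.091
top knob 66 [514.2 152.3] r 79.3 ang -0.622
top knob 66 [514.6 152.3] r 79.6 ang -0.622
top ptr 4 [530.6 147.5] r 96.3 ang -0.606
top ptr 4 [530.7 147.6] r 96.3 ang -0.604
pivot [440.67618616 181.92727592]
scene clip 40 [556.3 219.8] r 120.6 ang 0.089
scene clip 40 [554.9 220. ] r 119.4 ang 0.095
scene knob 44 [519.2 152.9] r 82.1 ang -0.588
scene knob 44 [519.4 153.5] r 82.1 ang -0.58
scene ptr 35 [528. 151.] r 91.0 ang -0.574
scene ptr 35 [531.9 152.5] r 94.2 ang -0.545
pivot [442.07618616 180.82727592]
```

```bash
python3 - <<'E'
from h import *
from rig import ctrl
print(go(ctrl.state(),[.5161,.1533,.15],159.4))
E
```

```text
(array([0.2572, 0.0226, 0.0559]), 'roll', np.float64(-1.854), 'yaw now', np.float64(103.79))
```

Emit:
jog_arm(
  motion=[
    {"tx": 0.257, "ty": 0.023, "tz": 0.05, "roll": -1},
    {"tx": 0.257, "ty": 0.023, "tz": 0.05, "roll": -1},
    {"tx": 0.257, "ty": 0.023, "tz": 0.05, "roll": -1},
    {"tx": 0.257, "ty": 0.023, "tz": 0.05, "roll": -1},
    {"tx": 0.257, "ty": 0.023, "tz": 0.05, "roll": -1},
  ],
)

```text
t: 9.63
tcp_pos: [0.5142, 0.1553, 0.1492]
ee_rot: [-1.218, -2.893, 0.002]
contact_force: [0.2, -1.0, -0.0]
grip_width: 0.0951
grip_force: 0.0
```

Emit:
jog_arm(
  motion=[
    {"tx": 0, "ty": 0, "tz": 0, "roll": -0.85},
    {"tx": 0, "ty": 0, "tz": 0, "roll": -0.85},
    {"tx": 0, "ty": 0, "tz": 0, "roll": -0.85},
    {"tx": 0, "ty": 0, "tz": 0, "roll": -0.85},
    {"tx": 0, "ty": 0, "tz": 0, "roll": -0.85},
    {"tx": 0, "ty": 0, "tz": 0, "roll": -0.85},
  ],
)

```text
t: 10.13
tcp_pos: [0.5156, 0.1524, 0.1503]
ee_rot: [-0.573, -3.088, 0.001]
contact_force: [0.2, 0.4, -0.3]
grip_width: 0.0952
grip_force: 0.0
```

```bash
python3 - <<'E'
from h import *
from rig import ctrl
s=ctrl.state();print(s["t"],s["tcp_pos"],go(s,[.5161,.1533,.08],159.4))
c=ctrl.camera("top"); P=world(c); x,y,z=np.moveaxis(P,-1,0)
p=P[big((np.hypot(x-.535,y-.025)<.09)&(z>.072)&(z<.09))]
A=np.c_[p[:,:2]-p[:,:2].mean(0),np.ones(len(p))]; print(len(p),np.linalg.lstsq(A,p[:,2],rcond=None)[0],rect(p))
cv2.imwrite("pics/top3.png",cv2.resize(c["color"][170:320,130:330,::-1],None,fx=3,fy=3))
E
```

```text
10.1333 [0.51559413 0.15239133 0.15032486] (array([-0.0004,  0.0021,  0.1406]), 'roll', np.float64(-0.014), 'yaw now', np.float64(158.97))
1305 [0.00619641 0.00188967 0.08202189] (array([534.7,  24.8], dtype=float32), 103.8, [119.5, 56.6])
```

View pics/top3.png

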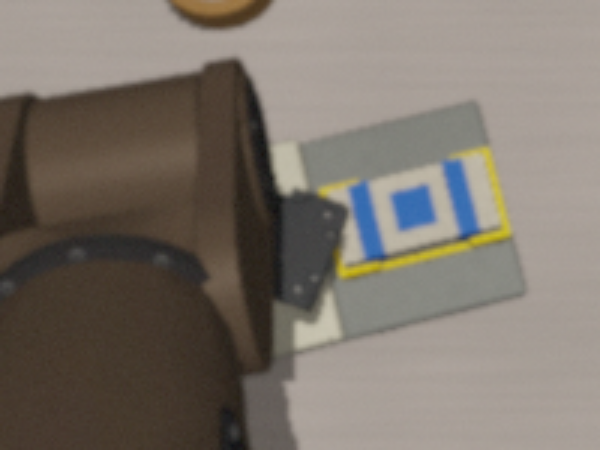

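The pile is flat in the magazine: top at 0.082, slopes under 0.01, inside the yellow walls (crop around 415,210). Next is the knob, with the jaws partly closed to stay well clear of the pile.

Emit:
jog_arm(
  motion=[
    {"tx": 0, "ty": 0.002, "tz": 0, "roll": -0.01},
    {"tx": 0, "ty": 0.002, "tz": 0, "roll": -0.01},
    {"tx": 0, "ty": 0.002, "tz": 0.03, "roll": -0.01},
    {"tx": 0, "ty": 0.002, "tz": 0.07, "roll": -0.01},
    {"tx": 0, "ty": 0.002, "tz": 0.11, "roll": -0.01},
    {"tx": 0, "ty": 0.002, "tz": 0.13, "roll": -0.01},
    {"tx": 0, "ty": 0.002, "tz": 0.14, "roll": -0.01},
    {"tx": 0, "ty": 0.002, "tz": 0.14, "roll": -0.01},
    {"tx": 0, "ty": 0.002, "tz": 0.14, "roll": -0.01},
  ],
  jaw=-0.26,
)

```text
t: 10.93
tcp_pos: [0.5162, 0.1543, 0.081]
ee_rot: [0.557, 3.091, 0.0]
contact_force: [0.0, -0.1, 0.8]
grip_width: 0.0598
grip_force: 0.0
```

Emit:
jog_arm(
  motion=[
    {"tx": 0, "ty": 0, "tz": 0, "roll": 0},
    {"tx": 0, "ty": 0, "tz": 0, "roll": 0},
    {"tx": 0, "ty": 0, "tz": 0, "roll": 0},
    {"tx": 0, "ty": 0, "tz": 0, "roll": 0},
    {"tx": 0, "ty": 0, "tz": 0, "roll": 0},
    {"tx": 0, "ty": 0, "tz": 0, "roll": 0},
    {"tx": 0, "ty": 0, "tz": 0, "roll": 0},
  ],
  jaw=1,
  newtons=8,
)

```text
t: 11.52
tcp_pos: [0.516, 0.1542, 0.0807]
ee_rot: [0.557, 3.092, -0.0]
contact_force: [0.2, -0.6, 2.4]
grip_width: 0.0238
grip_force: 8.0
```

```bash
python3 - <<'E'
from h import *
from rig import ctrl
s=ctrl.state(); pv=np.array([.4412,.1815]); d=s["tcp_pos"][:2]-pv
print(s["t"],s["tcp_pos"],s["grip_width"],s["contact_force"],"r",np.hypot(*d),"lever",np.arctan2(d[1],d[0])-np.radians(13.75))
R=Rn.from_rotvec(s["ee_rot"]).as_matrix(); w0=np.arctan2(d[1],d[0]); wt=.09+np.radians(13.75)
for f in np.linspace(0,1,11)[1:]:
    w=w0+f*(wt-w0); t=np.r_[pv+.08*np.array([np.cos(w),np.sin(w)]),s["tcp_pos"][2]]
    print((R.T@(t-s["tcp_pos"])/.5).round(4), round(-np.degrees(w-w0)/30,3))
E
```

```text
11.5167 [0.51596965 0.15415804 0.08071398] 0.023845902529278606 [ 0.21856816 -0.55238738  2.35760717] r 0.07961207733072918 lever -0.5905598915988274
[-0.0003  0.0109 -0.    ] -0.13
[ 0.0008  0.0217 -0.    ] -0.26
[ 0.0027  0.0324 -0.    ] -0.39
[ 0.0054  0.043  -0.    ] -0.52
[ 0.0087  0.0534 -0.    ] -0.65
[ 0.0127  0.0635 -0.    ] -0.78
[ 0.0175  0.0733 -0.    ] -0.91
[ 0.0228  0.0827 -0.    ] -1.04
[ 0.0288  0.0918 -0.    ] -1.17
[ 0.0354  0.1005 -0.    ] -1.3
```

Gripped: width 23.8 mm matches the 24 mm knob. I'll swing the first part along the arc.

Emit:
jog_arm(
  motion=[
    {"tx": 0, "ty": 0.005, "tz": 0, "roll": -0.065},
    {"tx": 0, "ty": 0.011, "tz": 0, "roll": -0.13},
    {"tx": 0.0005, "ty": 0.016, "tz": 0, "roll": -0.195},
    {"tx": 0.001, "ty": 0.0217, "tz": 0, "roll": -0.26},
    {"tx": 0.0018, "ty": 0.027, "tz": 0, "roll": -0.325},
    {"tx": 0.0027, "ty": 0.0324, "tz": 0, "roll": -0.39},
    {"tx": 0.0054, "ty": 0.043, "tz": 0, "roll": -0.52},
    {"tx": 0.0087, "ty": 0.0534, "tz": 0, "roll": -0.65},
    {"tx": 0.0127, "ty": 0.0635, "tz": 0, "roll": -0.78},
    {"tx": 0.0175, "ty": 0.0733, "tz": 0, "roll": -0.91},
    {"tx": 0.0175, "ty": 0.0733, "tz": 0, "roll": -0.91},
    {"tx": 0.0175, "ty": 0.0733, "tz": 0, "roll": -0.91},
  ],
)

```text
t: 12.52
tcp_pos: [0.52, 0.1917, 0.0807]
ee_rot: [0.186, -3.135, 0.0]
contact_force: [-4.6, 0.4, 5.3]
grip_width: 0.0239
grip_force: 8.0
```

```bash
python3 - <<'E'
from h import *
from rig import ctrl
s=ctrl.state(); pv=np.array([.4412,.1815]); d=s["tcp_pos"][:2]-pv
print(s["t"],s["tcp_pos"],s["grip_width"],s["contact_force"],"r",np.hypot(*d),"lever",np.arctan2(d[1],d[0])-np.radians(13.75))
R=Rn.from_rotvec(s["ee_rot"]).as_matrix(); w0=np.arctan2(d[1],d[0]); wt=.09+np.radians(13.75)
for f in np.linspace(0,1,5)[1:]:
    w=w0+f*(wt-w0); t=np.r_[pv+.08*np.array([np.cos(w),np.sin(w)]),s["tcp_pos"][2]]
    print((R.T@(t-s["tcp_pos"])/.5).round(4), round(-np.degrees(w-w0)/30,3))
E
```

```text
12.5167 [0.52003677 0.19170936 0.08067952] 0.023936518195158622 [-4.62343253  0.36658643  5.26755205] r 0.07949507939629438 lever -0.11119948996045984
[-0.0007  0.0081 -0.    ] -0.096
[-0.      0.0161 -0.    ] -0.192
[ 0.0011  0.024  -0.    ] -0.288
[ 0.0025  0.032  -0.    ] -0.384
```

Emit:
jog_arm(
  motion=[
    {"tx": 0.0005, "ty": 0.004, "tz": 0, "roll": -0.048},
    {"tx": 0.0005, "ty": 0.0081, "tz": 0, "roll": -0.096},
    {"tx": 0.001, "ty": 0.012, "tz": 0, "roll": -0.144},
    {"tx": 0.001, "ty": 0.0161, "tz": 0, "roll": -0.192},
    {"tx": 0.0015, "ty": 0.02, "tz": 0, "roll": -0.24},
    {"tx": 0.002, "ty": 0.024, "tz": 0, "roll": -0.288},
    {"tx": 0.003, "ty": 0.028, "tz": 0, "roll": -0.336},
    {"tx": 0.0035, "ty": 0.032, "tz": 0, "roll": -0.384},
    {"tx": 0.0035, "ty": 0.032, "tz": 0, "roll": -0.384},
    {"tx": 0.0035, "ty": 0.032, "tz": 0, "roll": -0.384},
  ],
)

```text
t: 13.35
tcp_pos: [0.5163, 0.2072, 0.0806]
ee_rot: [0.503, -3.1, 0.0]
contact_force: [-5.2, -0.1, 7.2]
grip_width: 0.0241
grip_force: 8.0
```

```bash
python3 - <<'E'
from h import *
from rig import ctrl
s=ctrl.state(); pv=np.array([.4412,.1815]); d=s["tcp_pos"][:2]-pv
print(s["t"],s["tcp_pos"],s["contact_force"],"r",np.hypot(*d),"lever",np.arctan2(d[1],d[0])-np.radians(13.75))
c=ctrl.camera("scene"); cv2.imwrite("pics/scene4.png",cv2.resize(c["color"][170:260,340:460,::-1],None,fx=6,fy=6,interpolation=cv2.INTER_CUBIC))
E
```

```text
13.35 [0.5163169  0.20724439 0.08062863] [-5.16893903 -0.06655217  7.20851999] r 0.07940605853931663 lever 0.09019572799621844
```

View pics/scene4.png

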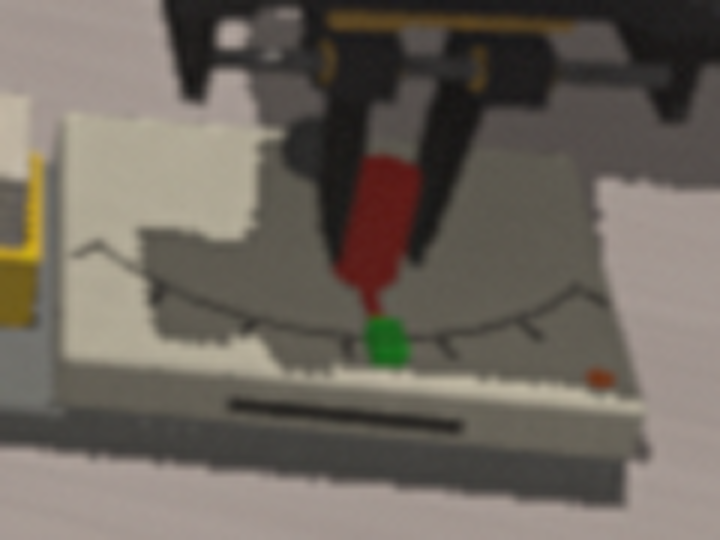

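The crop (6x) shows the pointer tip at (375,310), just short of the clip centre at (387,335) and nearly in line with it. I'll release, withdraw and measure with a clear view.

Emit:
jog_arm(
  motion=[
    {"tx": 0, "ty": 0, "tz": 0, "roll": 0},
    {"tx": 0, "ty": 0, "tz": 0, "roll": 0},
    {"tx": 0, "ty": 0, "tz": 0, "roll": 0},
    {"tx": 0, "ty": 0, "tz": 0, "roll": 0},
    {"tx": 0, "ty": 0, "tz": -0.03, "roll": 0},
    {"tx": 0, "ty": 0, "tz": -0.09, "roll": 0},
    {"tx": 0, "ty": 0, "tz": -0.16, "roll": 0},
    {"tx": 0, "ty": 0, "tz": -0.22, "roll": 0},
    {"tx": 0, "ty": 0, "tz": -0.22, "roll": 0},
  ],
  jaw=-0.26,
)

```text
t: 14.15
tcp_pos: [0.5188, 0.2079, 0.196]
ee_rot: [-0.501, 3.093, 0.001]
contact_force: [0.2, 0.6, -0.4]
grip_width: 0.0595
grip_force: 0.0
```

```bash
python3 - <<'E'
from h import *
from rig import ctrl
s=ctrl.state(); print(s["tcp_pos"],go(s,[.516,-.14,.19],198.8))
E
```

```text
[0.51881345 0.20787937 0.19596009] (array([ 0.2252, -0.6583,  0.0104]), 'roll', np.float64(-0.013), 'yaw now', np.float64(-161.58))
```

Emit:
jog_arm(
  motion=[
    {"tx": 0.225, "ty": -0.658, "tz": 0, "roll": 0},
    {"tx": 0.225, "ty": -0.658, "tz": 0, "roll": 0},
    {"tx": 0.225, "ty": -0.658, "tz": 0, "roll": 0},
    {"tx": 0.225, "ty": -0.658, "tz": 0, "roll": 0},
    {"tx": 0.225, "ty": -0.658, "tz": 0, "roll": 0},
    {"tx": 0.225, "ty": -0.658, "tz": 0, "roll": 0},
    {"tx": 0.225, "ty": -0.658, "tz": 0, "roll": 0},
    {"tx": 0.225, "ty": -0.658, "tz": 0, "roll": 0},
    {"tx": 0.225, "ty": -0.658, "tz": 0, "roll": 0},
    {"tx": 0.225, "ty": -0.658, "tz": 0, "roll": 0},
  ],
)

```text
t: 14.98
tcp_pos: [0.5139, -0.1437, 0.1901]
ee_rot: [-0.496, 3.102, -0.001]
contact_force: [0.0, -0.6, -0.7]
grip_width: 0.06
grip_force: 0.0
```

```bash
python3 - <<'E'
from h import *
from rig import ctrl
for n in("top","scene"):
    c=ctrl.camera(n); np.savez(f"{n}5.npz",**c); P=world(c); x,y,z=np.moveaxis(P,-1,0); H,S,V=np.moveaxis(hsv(c),-1,0)
    near=(np.hypot(x-.494,y-.195)<.14); a=np.radians(13.75); hc=np.array([494.1,195.0] if n=="top" else [495.5,193.9]); pv=hc-55*np.array([np.cos(a),np.sin(a)])
    clip=P[near&(H>50)&(H<75)&(S>130)&(z>.045)]; red=near&((H<6)|(H>174))&(S>130)&(np.hypot(x*1000-pv[0],y*1000-pv[1])<112); kn=P[red&(z>(.094 if n=="top" else .092))]; ptr=P[red&(z<.06)]
    for nm,q in(("clip",clip),("knob",kn),("ptr",ptr)):
        if len(q)<3: continue
        for e in (q[:,:2].mean(0)*1000,np.array(cv2.minAreaRect((q[:,:2]*1000).astype(np.float32))[0])):
            d=e-pv; print(n,nm,len(q),e.round(1),"r",round(np.hypot(*d),1),"ang",round(np.arctan2(d[1],d[0])-a,3))
t=cv2.imread if 0 else None
A=[cv2.resize(np.load(f"{n}5.npz")["color"][sl][:,:,::-1],(400,400),interpolation=cv2.INTER_CUBIC) for n,sl in(("top",np.s_[220:300,150:230]),("scene",np.s_[180:250,355:425]))]
cv2.imwrite("pics/both5.png",np.hstack(A))
E
```

```text
top clip 33 [551.  219.8] r 116.7 ang 0.09
top clip 33 [551.5 219.8] r 117.1 ang 0.09
top knob 68 [515.  206.4] r 78.3 ang 0.078
top knob 68 [515.7 206.4] r 78.9 ang 0.075
top ptr 4 [527.8 209.7] r 91.5 ang 0.069
top ptr 4 [522.5 206.9] r 85.6 ang 0.056
scene clip 41 [555.9 219.6] r 120.2 ang 0.089
scene clip 41 [553.7 219.4] r 118.1 ang 0.093
scene knob 54 [519.5 206.6] r 81.6 ang 0.082
scene knob 54 [518.8 206.4] r 80.9 ang 0.082
scene ptr 39 [522.3 207.6] r 84.5 ang 0.082
scene ptr 39 [493.6 199.3] r 54.8 ang 0.105
```

View pics/both5.png

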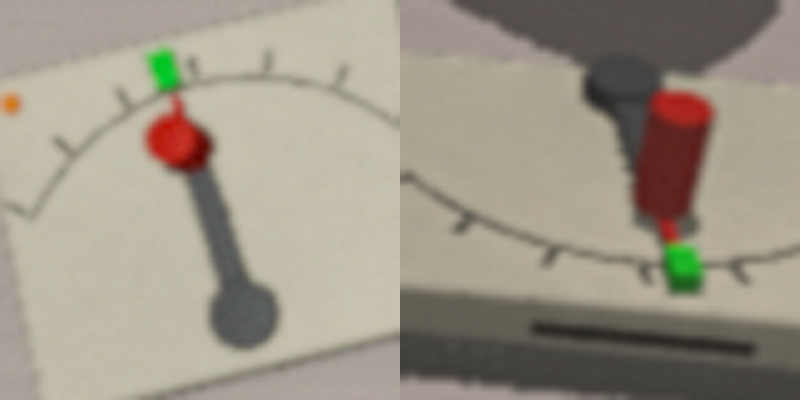

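In both crops the clip is unmoved (0.090 rad) and the lever sits about 0.011 rad short of it. I have time for a 0.9 mm nudge: re-grip centred on the corrected spot.

```bash
python3 - <<'E'
from h import *
from rig import ctrl
s=ctrl.state(); print(s["t"],s["tcp_pos"],go(s,[.516,.2081,.15],199.5))
E
```

```text
15.0833 [ 0.51373481 -0.14050463  0.19015589] (array([-0.2235,  0.6604,  0.0806]), 'roll', np.float64(-0.039), 'yaw now', np.float64(-161.68))
```

Emit:
jog_arm(
  motion=[
    {"tx": -0.223, "ty": 0.66, "tz": 0.08, "roll": -0.04},
    {"tx": -0.223, "ty": 0.66, "tz": 0.08, "roll": -0.04},
    {"tx": -0.223, "ty": 0.66, "tz": 0.08, "roll": -0.04},
    {"tx": -0.223, "ty": 0.66, "tz": 0.08, "roll": -0.04},
    {"tx": -0.223, "ty": 0.66, "tz": 0.08, "roll": -0.04},
    {"tx": -0.223, "ty": 0.66, "tz": 0.08, "roll": -0.04},
    {"tx": -0.223, "ty": 0.66, "tz": 0.08, "roll": -0.04},
    {"tx": -0.223, "ty": 0.66, "tz": 0.08, "roll": -0.04},
    {"tx": -0.223, "ty": 0.66, "tz": 0.08, "roll": -0.04},
    {"tx": -0.223, "ty": 0.66, "tz": 0.08, "roll": -0.04},
    {"tx": -0.223, "ty": 0.66, "tz": 0.08, "roll": -0.04},
    {"tx": -0.223, "ty": 0.66, "tz": 0.08, "roll": -0.04},
  ],
)

```text
t: 16.08
tcp_pos: [0.515, 0.2081, 0.1506]
ee_rot: [0.537, -3.095, 0.0]
contact_force: [-0.3, -0.0, -0.3]
grip_width: 0.0602
grip_force: 0.0
```

```bash
python3 - <<'E'
from h import *
from rig import ctrl
s=ctrl.state(); print(s["t"],s["tcp_pos"],go(s,[.516,.2081,.0807],199.5))
E
```

```text
16.0833 [0.51496808 0.20811987 0.15060489] (array([-0.002 , -0.0007,  0.1398]), 'roll', np.float64(0.006), 'yaw now', np.float64(-160.32))
```

Emit:
jog_arm(
  motion=[
    {"tx": -0.002, "ty": -0.0005, "tz": 0.03, "roll": 0},
    {"tx": -0.002, "ty": -0.0005, "tz": 0.07, "roll": 0},
    {"tx": -0.002, "ty": -0.0005, "tz": 0.11, "roll": 0},
    {"tx": -0.002, "ty": -0.0005, "tz": 0.13, "roll": 0},
    {"tx": -0.002, "ty": -0.0005, "tz": 0.14, "roll": 0},
    {"tx": -0.002, "ty": -0.0005, "tz": 0.14, "roll": 0},
    {"tx": -0.002, "ty": -0.0005, "tz": 0.14, "roll": 0},
  ],
)

```text
t: 16.67
tcp_pos: [0.5169, 0.2077, 0.0812]
ee_rot: [-0.534, 3.095, -0.0]
contact_force: [1.0, 0.5, -0.2]
grip_width: 0.0604
grip_force: 0.0
```

Emit:
jog_arm(
  motion=[
    {"tx": 0, "ty": 0, "tz": 0, "roll": 0},
    {"tx": 0, "ty": 0, "tz": 0, "roll": 0},
    {"tx": 0, "ty": 0, "tz": 0, "roll": 0},
    {"tx": 0, "ty": 0, "tz": 0, "roll": 0},
    {"tx": 0, "ty": 0, "tz": 0, "roll": 0},
    {"tx": 0, "ty": 0, "tz": 0, "roll": 0},
    {"tx": 0, "ty": 0, "tz": 0, "roll": 0},
  ],
  jaw=1,
  newtons=15,
)

```text
t: 17.25
tcp_pos: [0.5167, 0.208, 0.0807]
ee_rot: [-0.535, 3.095, -0.0]
contact_force: [0.7, 0.0, 1.3]
grip_width: 0.0236
grip_force: 15.0
```

```bash
python3 - <<'E'
from h import *
from rig import ctrl
s=ctrl.state(); pv=np.array([.4412,.1815]); d=s["tcp_pos"][:2]-pv
print(s["t"],s["tcp_pos"],s["contact_force"],"lever(tcp frame)",np.arctan2(d[1],d[0])-np.radians(13.75), go(s,[.516,.2081,.0807],199.5))
E
```

```text
17.25 [0.51667384 0.2080466  0.08069851] [0.65504138 0.02820234 1.27149265] lever(tcp frame) 0.09823456196407782 (array([ 0.0012,  0.0006, -0.    ]), 'roll', np.float64(0.004), 'yaw now', np.float64(-160.38))
```

Emit:
jog_arm(
  motion=[
    {"tx": 0, "ty": 0.0005, "tz": 0, "roll": 0},
    {"tx": 0, "ty": 0.0005, "tz": 0, "roll": 0},
    {"tx": 0, "ty": 0.0005, "tz": 0, "roll": 0},
  ],
)

```text
t: 17.5
tcp_pos: [0.5167, 0.2082, 0.0807]
ee_rot: [-0.535, 3.095, -0.0]
contact_force: [-0.3, -2.0, 2.3]
grip_width: 0.024
grip_force: 15.0
```

Emit:
jog_arm(
  motion=[
    {"tx": 0, "ty": 0, "tz": 0, "roll": 0},
    {"tx": 0, "ty": 0, "tz": 0, "roll": 0},
    {"tx": 0, "ty": 0, "tz": 0, "roll": 0},
    {"tx": 0, "ty": 0, "tz": 0, "roll": 0},
    {"tx": 0, "ty": 0, "tz": -0.03, "roll": 0},
    {"tx": 0, "ty": 0, "tz": -0.09, "roll": 0},
    {"tx": 0, "ty": 0, "tz": -0.16, "roll": 0},
    {"tx": 0, "ty": 0, "tz": -0.22, "roll": 0},
    {"tx": 0, "ty": 0, "tz": -0.22, "roll": 0},
  ],
  jaw=-0.26,
)

```text
t: 18.25
tcp_pos: [0.5183, 0.2089, 0.1959]
ee_rot: [-0.534, 3.088, 0.001]
contact_force: [0.7, -0.3, 0.4]
grip_width: 0.0599
grip_force: 0.0
```

Emit:
jog_arm(
  motion=[
    {"tx": 0.225, "ty": -0.658, "tz": 0, "roll": 0},
    {"tx": 0.225, "ty": -0.658, "tz": 0, "roll": 0},
    {"tx": 0.225, "ty": -0.658, "tz": 0, "roll": 0},
    {"tx": 0.225, "ty": -0.658, "tz": 0, "roll": 0},
    {"tx": 0.225, "ty": -0.658, "tz": 0, "roll": 0},
    {"tx": 0.225, "ty": -0.658, "tz": 0, "roll": 0},
    {"tx": 0.225, "ty": -0.658, "tz": 0, "roll": 0},
    {"tx": 0.225, "ty": -0.658, "tz": 0, "roll": 0},
    {"tx": 0.225, "ty": -0.658, "tz": 0, "roll": 0},
    {"tx": 0.225, "ty": -0.658, "tz": 0, "roll": 0},
    {"tx": 0.225, "ty": -0.658, "tz": 0, "roll": 0},
  ],
)

```text
t: 19.17
tcp_pos: [0.5206, -0.1394, 0.1901]
ee_rot: [0.532, -3.096, -0.001]
contact_force: [0.1, 0.5, -0.0]
grip_width: 0.0596
grip_force: 0.0
```

```bash
python3 - <<'E'
from h import *
from rig import ctrl
for n in("top","scene"):
    c=ctrl.camera(n); np.savez(f"{n}6.npz",**c); P=world(c); x,y,z=np.moveaxis(P,-1,0); H,S,V=np.moveaxis(hsv(c),-1,0)
    near=(np.hypot(x-.494,y-.195)<.14); a=np.radians(13.75); hc=np.array([494.1,195.0] if n=="top" else [495.5,193.9]); pv=hc-55*np.array([np.cos(a),np.sin(a)])
    clip=P[near&(H>50)&(H<75)&(S>130)&(z>.045)]; red=near&((H<6)|(H>174))&(S>130); kn=P[red&(z>(.094 if n=="top" else .092))]
    for nm,q in(("clip",clip),("knob",kn)):
        d=q[:,:2].mean(0)*1000-pv; print(n,nm,len(q),"r",round(np.hypot(*d),1),"ang",round(np.arctan2(d[1],d[0])-a,3))
A=[cv2.resize(np.load(f"{n}6.npz")["color"][sl][:,:,::-1],(400,400),interpolation=cv2.INTER_CUBIC) for n,sl in(("top",np.s_[220:300,150:230]),("scene",np.s_[:,70:490]))]
cv2.imwrite("pics/both6.png",np.hstack(A)); print(ctrl.state()["t"])
E
```

```text
top clip 33 r 116.7 ang 0.09
top knob 72 r 78.7 ang 0.086
scene clip 40 r 120.1 ang 0.088
scene knob 54 r 81.7 ang 0.099
19.2667
```

View pics/both6.png

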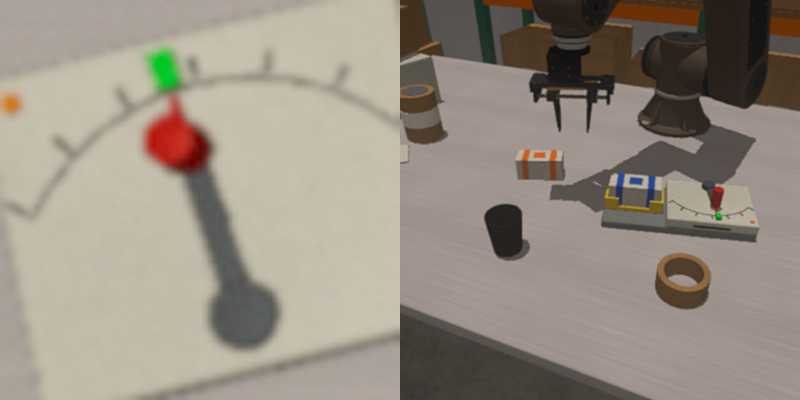

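The left crop shows the pointer (175,97) in line with the clip (164,70). The right crop shows the pile seated, the bystanders in place and the arm clear.

```bash
python3 -c "
from rig import ctrl
print(ctrl.close_job())"
```

```text
the job is handed in; nothing more can be done
None
```

The blue-banded pile is flat in the magazine, the lever lines up with the green clip to within about 0.01 rad by the cameras, the clip and bystanders look unmoved, and I handed the job in at about 19 s; no verdict was returned.

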